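Close and lock a pantry canister by its sunken push-and-turn knob

TASK

Close the biscuit canister: set the loose lid squarely on it, fully home, then push the small knob sunk in the lid down against its spring and turn it clockwise, feeling for the catch, where the knob springs back up by itself and the lid is locked; stop there and let go. Work gently: about 11 N on the knob is enough, and lid and canister must never be pressed together with 30 N. Keep the canister standing about where it is and leave the other pantry things alone.

Things in the scene. Friction and masses are not known exactly. Their poses are not given: they have to be found in the camera images.
- canister: Clear square canister holding biscuits, loose on the counter, 124 x 124 mm, 0.6 to 1.1 kg. Origin: centre of its underside, z up, x and y square to its sides. The biscuits stay below 85 mm height.
- mouth (a point): Centre of the canister's open mouth, level with its rim, 130 mm above the canister's origin; axes as the canister's. Mouth 111 x 111 mm within a 10 mm high rim bead; below the bead the inside is 120 mm wide.
- lid: White square lid, 0.25 to 0.43 kg, 42 mm high, lying right way up. Origin: centre of its underside, z up, x, y square to its sides. Its dark plug, 106 x 106 x 20 mm with a rounded (5 mm) foot, enters the mouth in any of the four square positions with 2.5 mm play each side; its white cap, 124 x 124 mm, then rests on the rim (lid origin 110 mm above the canister's). It is carried by its knob's bar.
- well (a point): Centre of the mouth of the round well in the lid's top, 42 mm above the lid's origin; axes as the lid's. The well is 72 mm wide, its floor 39 mm below this point; the knob stands in its middle, its bar's top 6.5 mm and its skirt's top 22.5 mm below this point. Grey ledges stand out from the well wall to 23 mm from the axis, 30 to 34 mm below this point.
- knob (a joint): Turn of the knob, rad, clockwise seen from above: 0 = unlocked, as at the start (bar along the lid's x, to the red dots). Ledges block it beyond 0.05 unless pushed in 4 mm; under them it cannot rise. The catch notch, 0.09 wide, lies between 0.86 and 1.48 (green dots), differs from lid to lid, hard to see: there the spring lifts the knob. Beyond it, ledges again; end stop 1.6.
- knob_grip (a point): Top centre of the knob's black bar, on the knob's axis, 35.5 mm above the lid's origin with the knob up, 30 mm with it pushed in to its hard stop; x axis along the bar. Bar 36 mm long, 10 wide, 16 high, on a 42 mm round skirt; 31 mm beside it to the well wall on each side for a finger. Spring: 4 N as the knob starts down, 9 N under the ledges (3 to 4 mm down), 12 N at the stop (5.5 mm).
- jar: Bystander: green glass jar, 72 mm wide, 115 mm high. Origin: centre of its underside.
- tin: Bystander: tin with a red label, 68 mm wide, 95 mm high. Origin: centre of its underside.
- ramekin: Bystander: low white bowl, 92 mm wide, 30 mm high. Origin: centre of its underside.
There are look-alikes about, which are no part of the job. What is shaped like the lid but blue or yellow is not meant.

How it is judged:
By the outcome, as a careful person would: the job done as asked, in the order asked, and still so for the second after the job is handed in, with the robot touching nothing.
It also fails if it takes over 72 s, if anything falls off the work surface, if the arm or the gripper's body presses on something with over 40 N, if the wrist force passes 120 N, or if a joint passes its speed limit or range.

ROBOT

A 7-joint arm with a two-finger parallel gripper is mounted at the origin on the work surface. World frame = base frame: x ahead of the robot, y to its left, z up, the work surface at z = 0. Lengths are in m, angles in rad, forces in N, time in s.
With the tool pointing down it reaches from about 0.425 to 0.875 m from the base axis. Payload 4.7 kg.
Tool frame: the origin (TCP) lies midway between the tips of the shut fingers; the grasp point (between the pads) lies 19 mm behind it; z points along the fingers, y is the line along which they close (so a half turn about z gives the same grasp; the last joint's range is limited). The gripper opens to 87 mm and grips with 3 to 60 N. Pads are 19 mm wide; open, the fingers measure 117 mm over their backs; the gripper's body (75 mm by 190 mm) begins 51 mm behind the grasp point.
Start: joints at [1.303, 0.321, -0.07, 1.45, 0.023, 1.371, -0.057], TCP at [0.181, -0.624, 0.194] pointing down, gripper open.
Joint ranges: [-2.86, 2.86], [-0.3, 2.09], [-1.38, 1.24], [0.06, 2.45], [-1.56, 4.7], [0.09, 2.05], [-2.69, 2.69]. Speed limits (rad/s): [2.57, 2.57, 3.14, 3.14, 3.14, 3.14, 3.14].

INTERFACE

Orientations are given as a unit quaternion [w, x, y, z].
In Python, from workcell import read_state, read_camera, camera_params, hand_in gives the robot as it stands.
- The arm moves only by the shell command python3 -m inch 'ROWS' [FORCE]. ROWS is text: rows parted by semicolons, each of 7 numbers parted by spaces: the opening, from -1 (shut) to 1 (fully open), then the shift along the tool's x, y, z normalised to -1 to 1, where 1 is 0.8 m, then the turn, a rotation vector about the tool's x, y, z normalised to -1 to 1, where 1 is pi/4 rad. A call has 1 to 20 rows; each row is the pose to reach, as a shift and turn from the pose commanded when the call began, along the tool's axes at that moment; what a row does not reach only later rows make up. A row lasts 1/12 s, in which the tool goes at most 41.7 mm and 7.16 degrees, less where a joint would pass 70% of its speed; a pose out of reach is approached as far as the arm can. A call with a number of a shift or a turn outside -1 to 1 is refused whole. A call with a gripper value outside its range is refused whole. The fingers move at their own pace and stop on an object; FORCE is the grip in N (left out, the last holds). Time passes only in rows, so rows that repeat a pose let the fingers close. It gives the time, the measured TCP pose, the force, the opening and the grip force at its end, in the units of the state.
- read_state(): the state, without advancing time (a new reading comes with each control period).
- read_camera(name): name is "scene" or "top" or "wrist"; returns (picture, depth): 420x560x3 uint8, red, green, blue; 420x560 float32, m along the optical axis (not along the pixel's ray), 0 where there is no reading.
- camera_params(name): a dict with "K" (3x3 intrinsics, pixels), "k1" (the pictures are not rectified: a ray, as slopes to the right and down, at radius r is drawn at 1 + k1 r^2 times it, then the intrinsics apply), "R" (3x3) and "t" (3): a world point X has camera coordinates R X + t. Camera axes: x right, y down, z forward; pixel columns grow to the right and rows downward; lengths in m; the calibration is good to about 2 mm. A picture is of the moment at which its call begins: read the wrist's pose just before it. camera_params takes no time and is no camera call; for the wrist camera it gives the pose at the moment of the call.
- hand_in(): hands the job in; it is judged then, once.
The state is a dict: "time_s": time; "qpos": joint angles; "dq": joint speeds; "joint_efforts": joint torques, N m; "tcp_pos": TCP position; "eef_rot": TCP orientation; "force": force on the tool from outside, world axes, zero at the start; "wrist_torque": the same for the moment, N m; "width": finger opening in m; "gripper_force": force on a finger pad.
Only numpy, scipy, OpenCV 4.12 (cv2) and the standard library are available. Lean on these libraries where they do the work, as an engineer would, in place of code of your own. Each camera call takes 0.05 s, during which the arm holds its last target. There are 200 camera calls.

## Working session

There is one attempt and no reset: what is moved stays moved. The work goes in short steps, Python scripts to look and compute and a shell command to move; the robot and the scene stay as the last step left them, time stands still between calls to the robot, and variables do not carry over. Pictures are saved under pics/ and viewed, at most 10 in all, crops included, and the job is handed in when it is done.

```bash
ls; mkdir -p pics; cat > h.py <<'E'
import numpy as np, cv2
from workcell import *
from scipy.spatial.transform import Rotation as Ro
def grab(n,name=None):
    p=camera_params(n); im,d=read_camera(n)
    np.savez('pics/%s.npz'%(name or n),im=im,d=d,**{k:np.array(p[k]) for k in('K','k1','R','t')})
    if name: cv2.imwrite('pics/%s.png'%name,im[:,:,::-1])
    return p,im,d
def load(name): 
    z=np.load('pics/%s.npz'%name); return z,z['im'],z['d']
def rays(p,uv):
    K=np.array(p['K']);k=float(p['k1'])
    return cv2.undistortPoints(np.array(uv,float).reshape(-1,1,2),K,np.array([k,0,0,0,0.]),None,None,None).reshape(-1,2)
def at_z(p,uv,z):
    r=rays(p,uv);R=np.array(p['R']);t=np.array(p['t'])
    d=np.c_[r,np.ones(len(r))]@R; c=-R.T@t
    return c+d*((z-c[2])/d[:,2])[:,None]
def cloud(p,d):
    h,w=d.shape;u,v=np.meshgrid(np.arange(w),np.arange(h))
    r=rays(p,np.c_[u.ravel(),v.ravel()]);dd=d.ravel()[:,None]
    X=(np.c_[r*dd,dd]-np.array(p['t']))@np.array(p['R']); X[d.ravel()==0]=np.nan
    return X.reshape(h,w,3)
def st():
    s=read_state(); print({k:np.round(s[k],4).tolist() for k in('time_s','qpos','tcp_pos','eef_rot','force','wrist_torque','width','gripper_force')})
    return s
E
python3 - <<'E'
from h import *
st(); p,im,d=grab('top','top0'); p2,im2,d2=grab('scene','scene0')
for q in(p,p2): print(-np.array(q['R']).T@q['t'],q['R'],q['k1'])
E
```

```text
pics
{'time_s': 0.0, 'qpos': [1.3031, 0.3218, -0.0701, 1.4517, 0.0226, 1.3708, -0.0569], 'tcp_pos': [0.1805, -0.6238, 0.1929], 'eef_rot': [-0.001, 0.9901, 0.1405, -0.0002], 'force': [0.3939, 0.0221, -0.1634], 'wrist_torque': [0.0196, 0.0043, -0.0281], 'width': 0.087, 'gripper_force': 0.0}
[ 0.39693455 -0.18191993  1.46746822] [[ 0.01362531 -0.99990573 -0.00169645]
 [-0.9910052  -0.01327811 -0.13316303]
 [ 0.13312795  0.00349558 -0.99109269]] -0.14790826179414918
[ 1.03613071 -0.73570972  1.02192603] [[ 0.73094575  0.68226496  0.01525893]
 [ 0.54111833 -0.56581407 -0.62212972]
 [-0.41582359  0.46299996 -0.78276547]] -0.10653231872178585
```

View pics/top0.png

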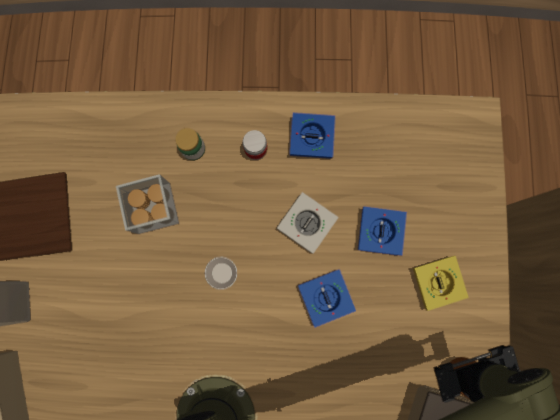

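View pics/scene0.png

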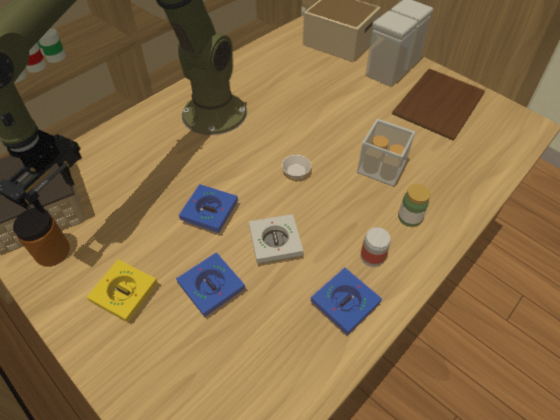

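Top view: the lid-shaped things are blue at (313,135), (382,231) and (327,298), yellow at (440,283), and white at (307,222). Only the white one fits the description. The canister, with biscuits in it, is at (144,203). I'll confirm both in one enlarged crop.

```bash
python3 - <<'E'
from h import *
p,im,d=load('top0')
a=cv2.resize(im[187:257,272:342],(560,560),interpolation=cv2.INTER_CUBIC)
b=cv2.resize(im[170:240,110:180],(560,560),interpolation=cv2.INTER_CUBIC)
cv2.imwrite('pics/crop1.png',cv2.resize(np.hstack([a,b]),(800,400))[:,:,::-1])
X=cloud(p,d)
for n,(u,v) in dict(lid=(290,222),lid2=(322,222),tin=(254,139),jar=(188,140),ram=(221,272)).items(): print(n,X[v,u].round(3))
# lid cap
sl=X[190:255,270:345].reshape(-1,3); m=(abs(sl[:,2]-.042)<.008)
r=cv2.minAreaRect(sl[m,:2].astype(np.float32)*1000); print('lid',r)
sl=X[165:240,105:185].reshape(-1,3); m=(abs(sl[:,2]-.130)<.012)
r=cv2.minAreaRect(sl[m,:2].astype(np.float32)*1000); print('can',m.sum(),r)
E
```

```text
lid [ 0.548 -0.202  0.034]
lid2 [ 0.548 -0.292  0.043]
tin [ 0.772 -0.099  0.092]
jar [0.761 0.081 0.116]
ram [ 0.405 -0.007  0.005]
lid ((546.9342651367188, -251.35345458984375), (124.3514633178711, 124.51768493652344), 55.41740417480469)
can 558 ((585.6484375, 195.04037475585938), (128.0555419921875, 128.21368408203125), 15.22541618347168)
```

View pics/crop1.png

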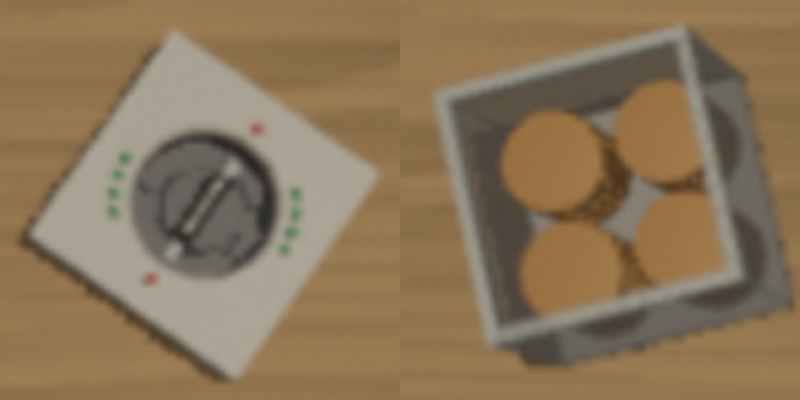

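The crop confirms it: white lid, round well, bar pointing to the red dots at crop (257,128) and (150,279), and its outline measures 124 x 124 mm. The canister rim is a bit high in the depth picture, so I'll refine it with the wrist camera. Next I'll move above the lid.

```bash
cat >> h.py <<'E'
def to(x,y,z,yaw_y,maxdeg=45):
    "row numbers to bring measured TCP to x,y,z, tool y at world yaw (deg), tool down"
    s=read_state(); q=s['eef_rot']; R0=Ro.from_quat(np.r_[q[1:],q[0]])
    c,n=np.cos(np.radians(yaw_y)),np.sin(np.radians(yaw_y))
    R1=Ro.from_matrix(np.array([[-n,c,0],[c,n,0],[0,0,-1]]).T if 0 else np.c_[[-n,c,0],[c,n,0],[0,0,-1]])
    sh=R0.inv().apply(np.array([x,y,z])-s['tcp_pos']); rv=(R0.inv()*R1).as_rotvec()
    yy=R0.as_matrix()[:,1]
    print('t',round(s['time_s'],2),'yaw_y',np.degrees(np.arctan2(yy[1],yy[0])).round(2),'tcp',np.round(s['tcp_pos'],4),'shift',(sh/.8).round(4),'turn',(rv/(np.pi/4)).round(4))
E
python3 -c "
from h import *
to(.547,-.251,.24,55.4)"
```

```text
t 0.1 yaw_y -73.85 tcp [ 0.1806 -0.6238  0.193 ] shift [ 0.5696 -0.3204 -0.0582] turn [-1.3000e-03 -2.5000e-03 -2.8723e+00]
```

```bash
python3 -m inch '1 0 0 -0.05 0 0 0; 1 0.57 -0.32 -0.058 0 0 -0.96; 1 0.57 -0.32 -0.058 0 0 -0.96; 1 0.57 -0.32 -0.058 0 0 -0.96; 1 0.57 -0.32 -0.058 0 0 -0.96; 1 0.57 -0.32 -0.058 0 0 -0.96; 1 0.57 -0.32 -0.058 0 0 -0.96; 1 0.57 -0.32 -0.058 0 0 -0.96; 1 0.57 -0.32 -0.058 0 0 -0.96; 1 0.57 -0.32 -0.058 0 0 -0.96; 1 0.57 -0.32 -0.058 0 0 -0.96; 1 0.57 -0.32 -0.058 0 0 -0.96; 1 0.57 -0.32 -0.058 0 0 -0.96; 1 0.57 -0.32 -0.058 0 0 -0.96; 1 0.57 -0.32 -0.058 0 0 -0.96'
python3 -m inch '1 0 0 0 0 0 -0.96; 1 0 0 0 0 0 -0.96; 1 0 0 0 0 0 -0.96; 1 0 0 0 0 0 -0.96; 1 0 0 0 0 0 -0.96; 1 0 0 0 0 0 -0.96; 1 0 0 0 0 0 -0.96'
python3 -m inch '-0.4 0 0 0 0 0 -0.95; -0.4 0 0 0 0 0 -0.95; -0.4 0 0 0 0 0 -0.95; -0.4 0 0 0 0 0 -0.95; -0.4 0 0 0 0 0 -0.95; -0.4 0 0 0 0 0 -0.95; -0.4 0 0 0 0 0 -0.95; -0.4 0 0 0 0 0 -0.95'
python3 - <<'E'
from h import *
st(); grab('wrist','w1'); to(.547,-.251,.2,55.4)
p=camera_params('wrist'); print(-np.array(p['R']).T@p['t'],np.round(p['R'],3))
E
```

```text
time_s: 1.35
tcp_pos: [0.5516, -0.244, 0.24]
eef_rot: [-0.001, 0.866, 0.5, 0.002]
force: [-0.0, 0.7, -0.4]
width: 0.087
gripper_force: 0.0
time_s: 1.93
tcp_pos: [0.5468, -0.2523, 0.2399]
eef_rot: [-0.0, 0.625, 0.781, -0.0]
force: [-0.1, 0.1, -0.1]
width: 0.0871
gripper_force: 0.0
time_s: 2.6
tcp_pos: [0.5472, -0.252, 0.2402]
eef_rot: [-0.0, 0.301, 0.954, -0.0]
force: [-0.4, 0.1, -0.2]
width: 0.0415
gripper_force: 0.0
{'time_s': 2.6, 'qpos': [0.9263, 0.26, -0.6526, 1.4863, 0.158, 1.4491, 1.2297], 'tcp_pos': [0.5472, -0.252, 0.2402], 'eef_rot': [-0.0003, 0.3012, 0.9536, -0.0], 'force': [-0.4147, 0.0655, -0.2009], 'wrist_torque': [0.0424, -0.1125, 0.0006], 'width': 0.0415, 'gripper_force': 0.0}
t 2.65 yaw_y 54.98 tcp [ 0.5472 -0.252   0.2402] shift [0.0009 0.0008 0.0503] turn [-0.0003 -0.0005 -0.0093]
[ 0.49153598 -0.21288075  0.43073342] [[ 0.574  0.819  0.001]
 [ 0.793 -0.556  0.25 ]
 [ 0.205 -0.143 -0.968]]
```

View pics/w1.png

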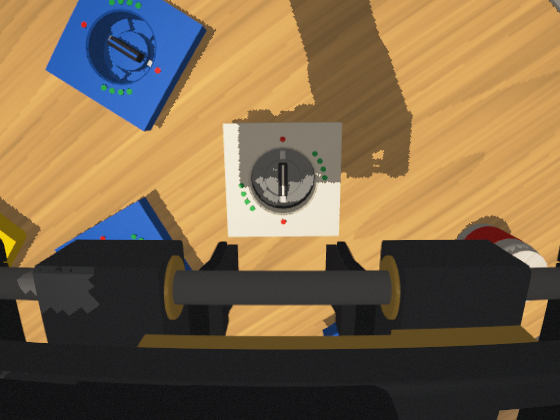

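The wrist view shows the white lid whole, with corners about (223,123), (342,122), (340,237) and (229,237), the bar upright at (283,180), and red dots at (283,139) and (283,221). I'll measure it with depth.

```bash
python3 - <<'E'
from h import *
p,im,d=load('w1'); X=cloud(p,d)
sl=X[110:240,210:355].reshape(-1,3); m=(abs(sl[:,2]-.042)<.005)
print(m.sum(),np.median(sl[m,2]),cv2.minAreaRect(sl[m,:2].astype(np.float32)*1000))
print(at_z(p,[[223,123],[342,122],[340,237],[229,237]],.042).round(4),at_z(p,[[223,123],[342,122],[340,237],[229,237]],.042).mean(0))
dts=at_z(p,[[283,139],[283.3,221]],.042); print(dts,dts.mean(0),np.degrees(np.arctan2(*(dts[0]-dts[1])[1::-1])))
b=at_z(p,[[282.5,163],[283.2,201]],.0355);print(b,b.mean(0))
print(X[165:200:6,283].round(4))
E
```

```text
9707 0.041757398823741916 ((548.2109985351562, -251.26466369628906), (124.78839874267578, 124.25306701660156), 55.47906494140625)
[[ 0.4622 -0.2666  0.042 ]
 [ 0.5325 -0.1646  0.042 ]
 [ 0.637  -0.2347  0.042 ]
 [ 0.5655 -0.3366  0.042 ]] [ 0.54929988 -0.25062591  0.042     ]
[[ 0.5117244  -0.22505038  0.042     ]
 [ 0.58516758 -0.27604856  0.042     ]] [ 0.54844599 -0.25054947  0.042     ] 145.22428962581455
[[ 0.53278027 -0.240415    0.0355    ]
 [ 0.56776797 -0.26397253  0.0355    ]] [ 0.55027412 -0.25219376  0.0355    ]
[[ 0.5347 -0.2411  0.0369]
 [ 0.5402 -0.245   0.0356]
 [ 0.5456 -0.2488  0.0354]
 [ 0.5509 -0.2525  0.0364]
 [ 0.5564 -0.2563  0.0366]
 [ 0.562  -0.2602  0.0361]]
```

```bash
python3 -m inch '-0.4 0.0004 0.0020 0.1 0 0 -0.009; -0.4 0.0004 0.0020 0.2 0 0 -0.009; -0.4 0.0004 0.0020 0.225 0 0 -0.009; -0.4 0.0004 0.0020 0.225 0 0 -0.009; -0.4 0.0004 0.0020 0.225 0 0 -0.009; -0.4 0.0004 0.0020 0.225 0 0 -0.009; -0.4 0.0004 0.0020 0.225 0 0 -0.009'
python3 - <<'E'
from h import *
st();to(.5482,-.2512,.0215,55.4); grab('wrist','w2')
E
```

```text
time_s: 3.23
tcp_pos: [0.5488, -0.2503, 0.0614]
eef_rot: [0.0, 0.296, 0.955, 0.0]
force: [0.5, 0.5, 0.5]
width: 0.0262
gripper_force: 0.0
{'time_s': 3.2333, 'qpos': [0.8973, 0.3883, -0.6245, 1.7092, 0.2478, 1.1238, 1.1709], 'tcp_pos': [0.5488, -0.2503, 0.0614], 'eef_rot': [0.0002, 0.2956, 0.9553, 0.0001], 'force': [0.4554, 0.4826, 0.5164], 'wrist_torque': [0.0379, -0.155, -0.0276], 'width': 0.0262, 'gripper_force': 0.0}
t 3.23 yaw_y 55.62 tcp [ 0.5488 -0.2503  0.0614] shift [ 0.     -0.0013  0.0498] turn [0.0004 0.0005 0.0048]
```

View pics/w2.png

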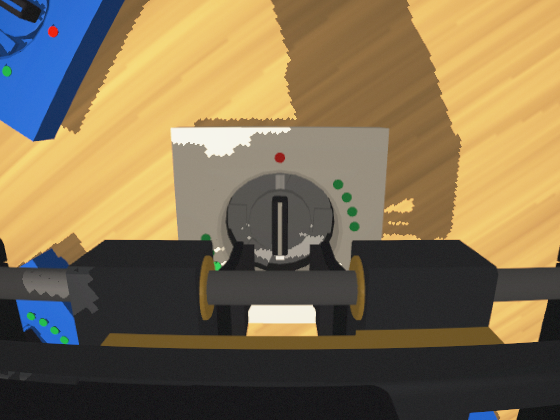

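The bar at (280,226) sits midway between the fingers and inside the well. Going down to grip it.

```bash
python3 -m inch '-0.4 0 -0.0012 0.015 0 0 0; -0.4 0 -0.0012 0.03 0 0 0; -0.4 0 -0.0012 0.042 0 0 0; -0.4 0 -0.0012 0.049 0 0 0; -0.4 0 -0.0012 0.049 0 0 0; -0.4 0 -0.0012 0.049 0 0 0' 25
python3 -m inch '-1 0 0 0 0 0 0; -1 0 0 0 0 0 0; -1 0 0 0 0 0 0; -1 0 0 0 0 0 0; -1 0 0 0 0 0 0; -1 0 0 0 0 0 0' 25
python3 -c "
from h import *
st()"
```

```text
time_s: 3.78
tcp_pos: [0.5474, -0.2508, 0.0208]
eef_rot: [-0.0, 0.295, 0.956, 0.0]
force: [-0.6, 0.3, -0.0]
width: 0.0261
gripper_force: 0.0
time_s: 4.28
tcp_pos: [0.5477, -0.2511, 0.0214]
eef_rot: [0.0, 0.295, 0.956, -0.0]
force: [-0.0, 0.2, -0.5]
width: 0.0014
gripper_force: 0.0
{'time_s': 4.2833, 'qpos': [0.8848, 0.4316, -0.6095, 1.7431, 0.2792, 1.0543, 1.1512], 'tcp_pos': [0.5477, -0.2511, 0.0214], 'eef_rot': [0.0001, 0.2949, 0.9555, -0.0001], 'force': [-0.0452, 0.2025, -0.4675], 'wrist_torque': [0.0144, -0.1706, 0.0079], 'width': 0.0014, 'gripper_force': 0.0}
```

```bash
python3 - <<'E'
from h import *
p,im,d=grab('wrist','w3a')
a=cv2.resize(im[130:330,180:380],(600,600),interpolation=cv2.INTER_CUBIC); cv2.imwrite('pics/w3.png',a[:,:,::-1])
st(); X=cloud(p,d)
def proj(x): 
    c=p['R']@np.array(x)+p['t']; return (cv2.projectPoints(np.array([c]),np.zeros(3),np.zeros(3),np.array(p['K']),np.array([p['k1'],0,0,0,0.]))[0].ravel(),c[2])
print(proj([.5482,-.2512,.0355]),proj(read_state()['tcp_pos']))
E
```

```text
{'time_s': 4.3333, 'qpos': [0.8848, 0.4317, -0.6095, 1.7431, 0.2792, 1.0543, 1.1512], 'tcp_pos': [0.5477, -0.251, 0.0214], 'eef_rot': [0.0001, 0.2949, 0.9555, -0.0001], 'force': [0.5243, 0.0071, -0.1527], 'wrist_torque': [0.0482, -0.1459, -0.0295], 'width': 0.0009, 'gripper_force': 0.0}
(array([281.5595567 , 253.22548223]), np.float64(0.18794705462586206)) (array([281.34246298, 243.04058439]), np.float64(0.20151828982279862))
```

View pics/w3.png

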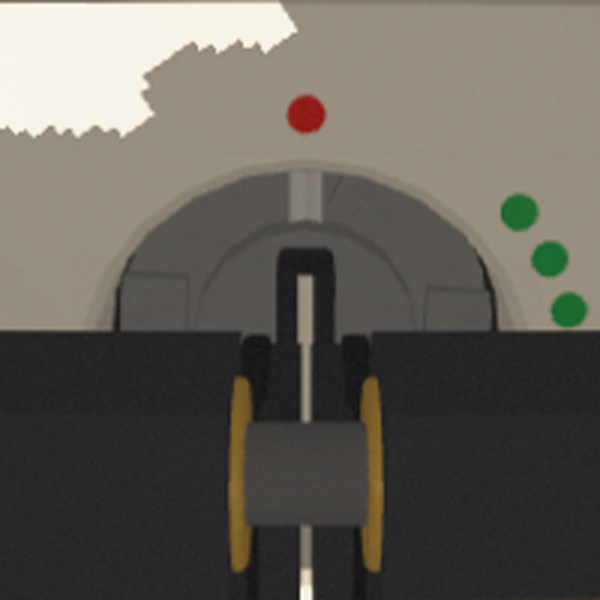

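```bash
python3 - <<'E'
from h import *
p,im,d=load('w3a'); X=cloud(p,d); s=read_state(); q=s['eef_rot'];R=Ro.from_quat(np.r_[q[1:],q[0]])
T=R.inv().apply((X.reshape(-1,3)-s['tcp_pos']))
T=T.reshape(420,560,3)*1000
for v in range(205,300,6): print(v,[(u,T[v,u].round(0).tolist()) for u in(266,274,281,288,297)])
p,im,d=load('w2'); X=cloud(p,d); T=R.inv().apply((X.reshape(-1,3)-[.5488,-.2503,.0614])).reshape(420,560,3)*1000
print('w2')
for v in range(190,270,8): print(v,[(u,T[v,u].round(0).tolist()) for u in(240,260,281,300,320)])
E
```

```text
205 [(266, [17.0, -9.0, 18.0]), (274, [20.0, -4.0, 8.0]), (281, [21.0, -0.0, 3.0]), (288, [20.0, 4.0, 6.0]), (297, [17.0, 9.0, 19.0])]
211 [(266, [18.0, -8.0, 1.0]), (274, [18.0, -4.0, 2.0]), (281, [18.0, -0.0, 2.0]), (288, [18.0, 4.0, 1.0]), (297, [17.0, 9.0, 3.0])]
217 [(266, [14.0, -8.0, 3.0]), (274, [18.0, -4.0, -10.0]), (281, [18.0, -0.0, -10.0]), (288, [18.0, 3.0, -10.0]), (297, [14.0, 9.0, 2.0])]
223 [(266, [11.0, -8.0, 3.0]), (274, [16.0, -4.0, -14.0]), (281, [16.0, -0.0, -15.0]), (288, [16.0, 3.0, -14.0]), (297, [11.0, 9.0, 3.0])]
229 [(266, [7.0, -8.0, 2.0]), (274, [12.0, -4.0, -12.0]), (281, [12.0, -0.0, -13.0]), (288, [13.0, 3.0, -14.0]), (297, [7.0, 9.0, 3.0])]
235 [(266, [4.0, -8.0, 2.0]), (274, [9.0, -4.0, -14.0]), (281, [9.0, -0.0, -13.0]), (288, [9.0, 3.0, -13.0]), (297, [4.0, 9.0, 3.0])]
241 [(266, [11.0, -7.0, -27.0]), (274, [6.0, -4.0, -15.0]), (281, [7.0, -0.0, -15.0]), (288, [6.0, 3.0, -14.0]), (297, [12.0, 7.0, -29.0])]
247 [(266, [11.0, -7.0, -36.0]), (274, [10.0, -3.0, -32.0]), (281, [3.0, -0.0, -14.0]), (288, [10.0, 3.0, -33.0]), (297, [11.0, 7.0, -36.0])]
2
[... 1902 characters left out ...]
.0]), (260, [-6.0, -14.0, 43.0]), (281, [-1.0, -0.0, 26.0]), (300, [-6.0, 12.0, 41.0]), (320, [-8.0, 27.0, 49.0])]
238 [(240, [-17.0, -30.0, 60.0]), (260, [-12.0, -14.0, 43.0]), (281, [-5.0, -0.0, 24.0]), (300, [-11.0, 12.0, 41.0]), (320, [-17.0, 28.0, 59.0])]
246 [(240, [11.0, -19.0, -36.0]), (260, [-19.0, -15.0, 48.0]), (281, [-11.0, -0.0, 25.0]), (300, [-23.0, 13.0, 59.0]), (320, [9.0, 18.0, -30.0])]
254 [(240, [10.0, -18.0, -42.0]), (260, [-26.0, -15.0, 50.0]), (281, [-17.0, -0.0, 26.0]), (300, [-30.0, 14.0, 59.0]), (320, [10.0, 17.0, -41.0])]
262 [(240, [10.0, -17.0, -50.0]), (260, [-32.0, -15.0, 51.0]), (281, [-35.0, -0.0, 58.0]), (300, [-32.0, 13.0, 51.0]), (320, [10.0, 16.0, -51.0])]
```

The fingers shut on nothing: width is 0.9 mm with no grip force, and the depth picture shows the visible fingertips (crop (257,340) and (355,340)) ending about 27 mm short of the reported TCP, above the bar. I'll open and feel downward in small steps.

```bash
python3 -m inch '-0.4 0 0 0 0 0 0; -0.4 0 0 0 0 0 0; -0.4 0 0 0 0 0 0; -0.4 0 0 0 0 0 0; -0.4 0 0 0 0 0 0; -0.4 0 0 0.004 0 0 0; -0.4 0 0 0.008 0 0 0; -0.4 0 0 0.012 0 0 0; -0.4 0 0 0.012 0 0 0'
python3 -m inch '-0.4 0 0 0.003 0 0 0; -0.4 0 0 0.006 0 0 0; -0.4 0 0 0.006 0 0 0'
python3 - <<'E'
from h import *
st(); p,im,d=grab('wrist','w4a'); X=cloud(p,d); s=read_state(); q=s['eef_rot'];R=Ro.from_quat(np.r_[q[1:],q[0]])
T=R.inv().apply((X.reshape(-1,3)-s['tcp_pos'])).reshape(420,560,3)*1000
# finger points: near |x|<14, z<0, above lid top
for v in range(225,262,4): print(v,[T[v,u].round(0).tolist() for u in range(228,260,6)])
E
```

```text
time_s: 5.08
tcp_pos: [0.5469, -0.2507, 0.0106]
eef_rot: [-0.001, 0.295, 0.956, 0.0]
force: [0.0, -0.6, -0.3]
width: 0.026
gripper_force: 0.0
time_s: 5.33
tcp_pos: [0.5473, -0.2509, 0.0063]
eef_rot: [-0.0, 0.295, 0.956, 0.0]
force: [-0.2, -0.9, 0.2]
width: 0.0261
gripper_force: 0.0
{'time_s': 5.3333, 'qpos': [0.8787, 0.4496, -0.6027, 1.7538, 0.2916, 1.0294, 1.1424], 'tcp_pos': [0.5473, -0.2509, 0.0063], 'eef_rot': [-0.0004, 0.2949, 0.9555, 0.0], 'force': [-0.2008, -0.8523, 0.1997], 'wrist_torque': [0.1059, -0.1173, 0.0396], 'width': 0.0261, 'gripper_force': 0.0}
225 [[9.0, -30.0, 5.0], [9.0, -26.0, 4.0], [9.0, -23.0, 4.0], [9.0, -20.0, 4.0], [14.0, -15.0, -10.0], [15.0, -12.0, -13.0]]
229 [[9.0, -29.0, -3.0], [9.0, -26.0, -1.0], [7.0, -23.0, 4.0], [7.0, -20.0, 4.0], [12.0, -15.0, -13.0], [12.0, -12.0, -13.0]]
233 [[8.0, -28.0, -5.0], [8.0, -25.0, -5.0], [5.0, -23.0, 3.0], [9.0, -18.0, -9.0], [10.0, -15.0, -13.0], [10.0, -12.0, -12.0]]
237 [[6.0, -28.0, -6.0], [5.0, -25.0, -5.0], [2.0, -23.0, 5.0], [8.0, -18.0, -13.0], [8.0, -15.0, -12.0], [8.0, -12.0, -13.0]]
241 [[3.0, -28.0, -6.0], [3.0, -25.0, -6.0], [12.0, -19.0, -29.0], [6.0, -18.0, -12.0], [6.0, -15.0, -13.0], [6.0, -12.0, -13.0]]
245 [[1.0, -29.0, -6.0], [11.0, -22.0, -33.0], [12.0, -19.0, -34.0], [10.0, -16.0, -30.0], [10.0, -14.0, -30.0], [4.0, -12.0, -13.0]]
249 [[-1.0, -29.0, -6.0], [11.0, -21.0, -39.0], [12.0, -18.0, -40.0], [10.0, -16.0, -35.0], [10.0, -13.0, -35.0], [2.0, -12.0, -14.0]]
253 [[-3.0, -29.0, -6.0], [12.0, -20.0, -44.0], [11.0, -18.0, -43.0], [10.0, -16.0, -40.0], [9.0, -13.0, -38.0], [-1.0, -12.0, -13.0]]
257 [[-6.0, -29.0, -6.0], [11.0, -20.0, -48.0], [10.0, -18.0, -45.0], [9.0, -15.0, -44.0], [8.0, -13.0, -39.0], [-3.0, -12.0, -13.0]]
261 [[12.0, -22.0, -53.0], [11.0, -19.0, -53.0], [10.0, -17.0, -49.0], [10.0, -15.0, -49.0], [6.0, -13.0, -39.0], [-5.0, -12.0, -13.0]]
```

```bash
python3 -m inch '-0.4 0 0 0.005 0 0 0; -0.4 0 0 0.010 0 0 0; -0.4 0 0 0.014 0 0 0; -0.4 0 0 0.014 0 0 0'
python3 -m inch '-0.4 0 0 0.0013 0 0 0; -0.4 0 0 0.0025 0 0 0; -0.4 0 0 0.0025 0 0 0'
```

```text
time_s: 5.72
tcp_pos: [0.5469, -0.2507, -0.0054]
eef_rot: [-0.001, 0.295, 0.956, 0.0]
force: [0.3, 0.6, -0.5]
width: 0.0259
gripper_force: 0.0
time_s: 5.97
tcp_pos: [0.5476, -0.2509, -0.0065]
eef_rot: [-0.0, 0.295, 0.956, -0.0]
force: [0.9, -0.8, -0.0]
width: 0.026
gripper_force: 0.0
```

Tips should be near the skirt now. I'll close on the bar here.

```bash
python3 -m inch '-1 0 0 0 0 0 0; -1 0 0 0 0 0 0; -1 0 0 0 0 0 0; -1 0 0 0 0 0 0; -1 0 0 0 0 0 0' 25
python3 -c "
from h import *
st()"
```

```text
time_s: 6.38
tcp_pos: [0.5477, -0.2511, -0.0062]
eef_rot: [0.0, 0.295, 0.956, -0.0]
force: [0.1, -0.1, 1.6]
width: 0.0098
gripper_force: 25.0
{'time_s': 6.3833, 'qpos': [0.873, 0.4652, -0.5966, 1.7616, 0.3029, 1.0075, 1.1342], 'tcp_pos': [0.5477, -0.2511, -0.0062], 'eef_rot': [0.0001, 0.2949, 0.9555, -0.0001], 'force': [0.1007, -0.0885, 1.5672], 'wrist_torque': [0.0091, -0.122, -0.0312], 'width': 0.0098, 'gripper_force': 24.9986}
```

Bar gripped: 9.8 mm wide, 25 N. I'll lift gently and check the weight.

```bash
python3 -m inch '-1 0 0 -0.006 0 0 0; -1 0 0 -0.015 0 0 0; -1 0 0 -0.03 0 0 0; -1 0 0 -0.05 0 0 0; -1 0 0 -0.05 0 0 0; -1 0 0 -0.05 0 0 0' 25
python3 -c "
from h import *
st();to(.619,.074,.36,15.2)"
```

```text
time_s: 6.88
tcp_pos: [0.5487, -0.2514, 0.0351]
eef_rot: [0.001, 0.295, 0.956, -0.0]
force: [-0.4, -0.2, -5.1]
width: 0.0099
gripper_force: 25.0
{'time_s': 6.8833, 'qpos': [0.8901, 0.4158, -0.6153, 1.7327, 0.2691, 1.0754, 1.1584], 'tcp_pos': [0.5487, -0.2514, 0.0351], 'eef_rot': [0.0014, 0.2949, 0.9555, -0.0004], 'force': [-0.3606, -0.2364, -5.0583], 'wrist_torque': [0.0585, -0.0561, 0.0034], 'width': 0.0099, 'gripper_force': 24.9976}
t 6.88 yaw_y 55.7 tcp [ 0.5487 -0.2514  0.0351] shift [ 0.1555  0.3856 -0.4066] turn [0.0014 0.0035 0.8999]
```

```bash
python3 -m inch '-1 0 0 -0.02 0 0 0; -1 0.005 0.012 -0.06 0 0 0.03; -1 0.015 0.04 -0.10 0 0 0.10; -1 0.03 0.08 -0.14 0 0 0.2; -1 0.045 0.115 -0.17 0 0 0.3; -1 0.06 0.15 -0.20 0 0 0.4; -1 0.075 0.185 -0.23 0 0 0.5; -1 0.09 0.22 -0.26 0 0 0.6; -1 0.105 0.255 -0.29 0 0 0.7; -1 0.12 0.29 -0.32 0 0 0.8; -1 0.135 0.33 -0.35 0 0 0.87; -1 0.147 0.36 -0.38 0 0 0.89; -1 0.153 0.378 -0.40 0 0 0.9; -1 0.1555 0.3856 -0.4066 0.0014 0.0035 0.9; -1 0.1555 0.3856 -0.4066 0.0014 0.0035 0.9; -1 0.1555 0.3856 -0.4066 0.0014 0.0035 0.9; -1 0.1555 0.3856 -0.4066 0.0014 0.0035 0.9; -1 0.1555 0.3856 -0.4066 0.0014 0.0035 0.9'
python3 - <<'E'
from h import *
st(); grab('wrist','w5'); grab('top','top5a'); to(.5856,.195,.2,15.2)
E
```

```text
time_s: 8.38
tcp_pos: [0.6183, 0.0713, 0.3571]
eef_rot: [-0.002, 0.609, 0.793, -0.002]
force: [-0.2, -0.1, -4.4]
width: 0.0101
gripper_force: 25.0
{'time_s': 8.3833, 'qpos': [0.3758, 0.3178, -0.7256, 1.2045, 0.209, 1.6982, -0.0364], 'tcp_pos': [0.6183, 0.0713, 0.3571], 'eef_rot': [-0.0021, 0.6086, 0.7935, -0.0017], 'force': [-0.1724, -0.0744, -4.4254], 'wrist_torque': [-0.0314, -0.0916, -0.0032], 'width': 0.0101, 'gripper_force': 24.9975}
t 8.48 yaw_y 15.07 tcp [0.6184 0.0721 0.3578] shift [0.1586 0.0011 0.1975] turn [-0.005  -0.0021 -0.003 ]
```

View pics/w5.png

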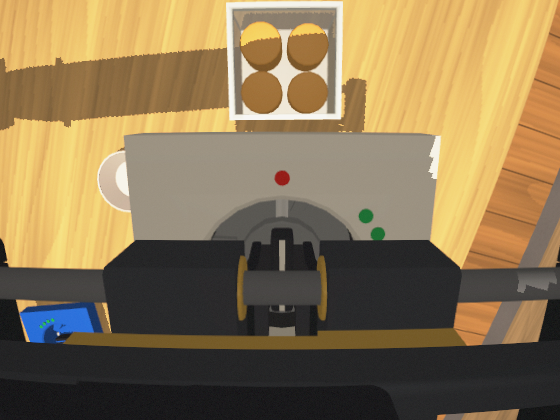

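The canister rim's outer corners are about (228,3), (341,2), (340,119) and (230,119). The held lid's front edge runs (125,136) to (438,136), with its red dot at (282,178). I'll measure both by depth.

```bash
python3 - <<'E'
from h import *
p,im,d=load('w5'); X=cloud(p,d)
s=read_state(); tcp=np.array([.6183,.0713,.3571]); tcp=np.array(s['tcp_pos']); q=s['eef_rot'];R=Ro.from_quat(np.r_[q[1:],q[0]])
c=at_z(p,[[228.3,3],[341.5,2],[340,119],[230,119]],.130); print(c.round(4),c.mean(0))
for i in range(4): e=c[(i+1)%4]-c[i]; print(np.linalg.norm(e).round(4),(np.degrees(np.arctan2(e[1],e[0]))%90).round(2))
sl=X[0:125,215:355]; m=abs(sl[...,2]-.13)<.006; pts=sl[m]; print(m.sum(),np.median(pts[:,2]),cv2.minAreaRect(pts[:,:2].astype(np.float32)*1000))
vv,uu=np.nonzero(m); print('px',uu.min()+215,uu.max()+215,vv.min(),vv.max())
# each side in tool frame
Tc=R.inv().apply(pts-tcp)*1000; print('rim tool',np.percentile(Tc,[0,.5,99.5,100],axis=0).round(1).tolist())
T=R.inv().apply(X.reshape(-1,3)-tcp).reshape(420,560,3)*1000
L=T[125:240,110:450]; m=(L[...,2]>-65)&(L[...,2]<-25)
P=L[m]; print('lid z',np.median(P[:,2])); m2=abs(P[:,2]-np.median(P[:,2]))<4; P=P[m2]
print(np.percentile(P,[0,.5,99.5,100],axis=0).round(1).tolist())
A=np.c_[P[:,:2],np.ones(len(P))];k=np.linalg.lstsq(A,P[:,2],rcond=None)[0];print('plane',k)
fr=P[P[:,0]>P[:,0].max()-12]; 
for y0 in range(-60,60,15):
    w=P[(abs(P[:,1]-y0)<4)]; print(y0,w[:,0].max().round(1),end=' ')
for x0 in (30,40,50):
    w=P[(abs(P[:,0]-x0)<2)]; print('x',x0,w[:,1].min().round(1),w[:,1].max().round(1))
zt=.357+.048
# red dot
h=im.astype(int); r=(h[...,0]>100)&(h[...,1]<60)&(h[...,2]<60); v,u=np.nonzero(r[150:200,250:310]); print('red',u.mean()+250,v.mean()+150,T[150+int(v.mean()),250+int(u.mean())])
E
```

```text
[[0.5141 0.2375 0.13  ]
 [0.6298 0.2696 0.13  ]
 [0.6633 0.1513 0.13  ]
 [0.5448 0.1194 0.13  ]] [0.58799521 0.19445024 0.13      ]
0.1202 15.51
0.123 15.79
0.1228 15.07
0.1221 14.57
2962 0.1296486909809487 ((587.2874145507812, 194.8263397216797), (124.49406433105469, 124.3417739868164), 15.440805435180664)
px 226 342 1 119
rim tool [[64.1, -59.7, 225.4], [64.2, -59.4, 226.0], [188.3, 64.7, 233.8], [188.7, 64.9, 234.2]]
lid z -47.144868179760245
[[17.5, -62.5, -49.9], [18.4, -61.5, -48.8], [60.8, 61.3, -45.3], [61.1, 62.7, -43.7]]
plane [-3.04566075e-03  2.00002595e-03 -4.70317595e+01]
-60 61.0 -45 61.1 -30 60.9 -15 60.8 0 60.7 15 60.8 30 60.8 45 61.0 x 30 -62.4 61.8
x 40 -62.2 62.2
x 50 -62.5 62.3
red 281.6624203821656 177.64331210191082 [ 44.19273879  -0.37493723 -48.15460738]
```

```bash
python3 -c "
from h import *
to(.5872,.1953,.139,15.44)"
```

```text
t 8.48 yaw_y 15.07 tcp [0.6184 0.0721 0.3578] shift [0.1584 0.0034 0.2738] turn [-0.005  -0.0021 -0.0083]
```

```bash
python3 -m inch '-1 0.01 0 0 0 0 0; -1 0.04 0 0.01 0 0 0; -1 0.08 0.002 0.04 0 0 0; -1 0.12 0.003 0.08 0 0 0; -1 0.145 0.0034 0.12 -0.005 -0.002 -0.0083; -1 0.1584 0.0034 0.16 -0.005 -0.002 -0.0083; -1 0.1584 0.0034 0.20 -0.005 -0.002 -0.0083; -1 0.1584 0.0034 0.235 -0.005 -0.002 -0.0083; -1 0.1584 0.0034 0.26 -0.005 -0.002 -0.0083; -1 0.1584 0.0034 0.27 -0.005 -0.002 -0.0083; -1 0.1584 0.0034 0.2738 -0.005 -0.002 -0.0083; -1 0.1584 0.0034 0.2738 -0.005 -0.002 -0.0083; -1 0.1584 0.0034 0.2738 -0.005 -0.002 -0.0083; -1 0.1584 0.0034 0.2738 -0.005 -0.002 -0.0083'
python3 -c "
from h import *
st();to(.5872,.1953,.1038,15.44);grab('scene','s6')"
```

```text
time_s: 9.65
tcp_pos: [0.5887, 0.1979, 0.1421]
eef_rot: [0.001, 0.605, 0.796, 0.002]
force: [-0.2, -0.2, -2.3]
width: 0.0094
gripper_force: 25.0
{'time_s': 9.65, 'qpos': [0.2362, 0.3784, -0.7575, 1.5804, 0.2682, 1.2848, -0.2891], 'tcp_pos': [0.5887, 0.1979, 0.1421], 'eef_rot': [0.0013, 0.6048, 0.7964, 0.0022], 'force': [-0.2023, -0.1878, -2.338], 'wrist_torque': [0.0173, -0.1173, 0.0643], 'width': 0.0094, 'gripper_force': 24.9976}
t 9.65 yaw_y 15.57 tcp [0.5887 0.1979 0.1421] shift [-0.0027 -0.003   0.0478] turn [ 0.0065 -0.0008  0.0028]
```

```bash
python3 -m inch '-1 0 0 0 0 0 0; -1 0 0 0 0 0 0; -1 0 0 0 0 0 0; -1 0 0 0 0 0 0'
python3 -c "
from h import *
st();to(.5872,.1953,.1038,15.44)"
```

```text
time_s: 10.03
tcp_pos: [0.5877, 0.1973, 0.1403]
eef_rot: [0.001, 0.605, 0.796, 0.001]
force: [-0.5, -0.4, -3.5]
width: 0.0095
gripper_force: 25.0
{'time_s': 10.0333, 'qpos': [0.2362, 0.3795, -0.7569, 1.5826, 0.2684, 1.2844, -0.2891], 'tcp_pos': [0.5877, 0.1973, 0.1403], 'eef_rot': [0.0005, 0.6048, 0.7964, 0.001], 'force': [-0.5072, -0.3749, -3.5433], 'wrist_torque': [0.0067, -0.0303, -0.0134], 'width': 0.0095, 'gripper_force': 24.9976}
t 10.03 yaw_y 15.57 tcp [0.5877 0.1973 0.1403] shift [-0.0023 -0.0014  0.0457] turn [ 0.0029 -0.0006  0.0029]
```

```bash
python3 -m inch '-1 -0.0023 -0.0014 0.004 0.002 0 0.003; -1 -0.0023 -0.0014 0.01 0.002 0 0.003; -1 -0.0023 -0.0014 0.0145 0.002 0 0.003; -1 -0.0023 -0.0014 0.0145 0.002 0 0.003; -1 -0.0023 -0.0014 0.0145 0.002 0 0.003; -1 -0.0023 -0.0014 0.0145 0.002 0 0.003'
python3 -c "
from h import *
st();to(.5872,.1953,.1038,15.44)"
```

```text
time_s: 10.53
tcp_pos: [0.587, 0.1953, 0.1284]
eef_rot: [-0.0, 0.606, 0.796, 0.0]
force: [-0.9, -1.7, -3.9]
width: 0.0098
gripper_force: 25.0
{'time_s': 10.5333, 'qpos': [0.2366, 0.3874, -0.7531, 1.598, 0.2738, 1.265, -0.2929], 'tcp_pos': [0.587, 0.1953, 0.1284], 'eef_rot': [-0.0002, 0.6057, 0.7957, 0.0003], 'force': [-0.8967, -1.735, -3.8619], 'wrist_torque': [-0.0641, -0.1387, -0.0221], 'width': 0.0098, 'gripper_force': 24.9976}
t 10.53 yaw_y 15.45 tcp [0.587  0.1953 0.1284] shift [-0.0001  0.0002  0.0308] turn [ 0.0003 -0.0008  0.0001]
```

Aligned. I'll descend in small steps and watch the force.

```bash
python3 -m inch '-1 0 0 0.003 0 0 0; -1 0 0 0.006 0 0 0; -1 0 0 0.009 0 0 0; -1 0 0 0.009 0 0 0'
python3 -m inch '-1 0 0 0.003 0 0 0; -1 0 0 0.006 0 0 0; -1 0 0 0.009 0 0 0; -1 0 0 0.009 0 0 0'
python3 -m inch '-1 0 0 0.003 0 0 0; -1 0 0 0.006 0 0 0; -1 0 0 0.008 0 0 0; -1 0 0 0.008 0 0 0'
python3 -c "
from h import *
st();to(.5872,.1953,.1038,15.44)"
```

```text
time_s: 10.87
tcp_pos: [0.5866, 0.195, 0.1206]
eef_rot: [-0.0, 0.606, 0.796, -0.0]
force: [0.3, 0.7, -3.8]
width: 0.0095
gripper_force: 25.0
time_s: 11.2
tcp_pos: [0.5866, 0.195, 0.1134]
eef_rot: [-0.0, 0.606, 0.796, -0.0]
force: [-0.3, -0.0, -4.2]
width: 0.0094
gripper_force: 25.0
time_s: 11.53
tcp_pos: [0.5867, 0.1951, 0.1072]
eef_rot: [-0.0, 0.606, 0.796, -0.0]
force: [-0.2, 0.4, -3.7]
width: 0.0095
gripper_force: 25.0
{'time_s': 11.5333, 'qpos': [0.2314, 0.405, -0.7466, 1.6218, 0.2874, 1.2287, -0.3027], 'tcp_pos': [0.5867, 0.1951, 0.1072], 'eef_rot': [-0.0003, 0.6057, 0.7957, -0.0], 'force': [-0.1649, 0.4, -3.6899], 'wrist_torque': [-0.097, -0.0964, 0.0453], 'width': 0.0095, 'gripper_force': 24.9974}
t 11.53 yaw_y 15.44 tcp [0.5867 0.1951 0.1072] shift [0.0001 0.0006 0.0042] turn [-0.0005 -0.0006  0.    ]
```

```bash
python3 -m inch '-1 0 0 0.0015 0 0 0; -1 0 0 0.003 0 0 0; -1 0 0 0.003 0 0 0; -1 0 0 0.003 0 0 0'
python3 -m inch '-1 0 0 0.001 0 0 0; -1 0 0 0.001 0 0 0; -1 0 0 0.001 0 0 0'
```

```text
time_s: 11.87
tcp_pos: [0.587, 0.1953, 0.1053]
eef_rot: [-0.0, 0.606, 0.796, 0.0]
force: [-0.4, -0.2, -3.8]
width: 0.0101
gripper_force: 25.0
time_s: 12.12
tcp_pos: [0.587, 0.1953, 0.1045]
eef_rot: [-0.0, 0.606, 0.796, 0.0]
force: [-0.1, -0.9, -3.8]
width: 0.0099
gripper_force: 25.0
```

```bash
python3 -c "
from h import *
st()"
```

```text
{'time_s': 12.1167, 'qpos': [0.2306, 0.4074, -0.7457, 1.6246, 0.2895, 1.2233, -0.3043], 'tcp_pos': [0.587, 0.1953, 0.1045], 'eef_rot': [-0.0001, 0.6057, 0.7957, 0.0003], 'force': [-0.0975, -0.8863, -3.7887], 'wrist_torque': [-0.0149, -0.0878, -0.011], 'width': 0.0099, 'gripper_force': 24.9977}
```

```bash
for i in 1; do python3 -m inch '-1 0 0 0.001 0 0 0; -1 0 0 0.001 0 0 0; -1 0 0 0.001 0 0 0'; python3 -m inch '-1 0 0 0.001 0 0 0; -1 0 0 0.001 0 0 0; -1 0 0 0.001 0 0 0'; done
```

```text
time_s: 12.37
tcp_pos: [0.5872, 0.1953, 0.1038]
eef_rot: [0.0, 0.606, 0.796, 0.0]
force: [0.6, 0.5, -1.9]
width: 0.0099
gripper_force: 25.0
time_s: 12.62
tcp_pos: [0.5872, 0.1954, 0.1037]
eef_rot: [0.0, 0.606, 0.796, 0.0]
force: [-2.5, -1.4, 3.0]
width: 0.0097
gripper_force: 25.0
```

Force has swung from -3.8 to +3 N at TCP height 0.1037, against 0.1038 predicted for home, so the lid is seated. Now I'll push the knob in gradually.

```bash
python3 -m inch '-1 0 0 0.001 0 0 0; -1 0 0 0.002 0 0 0; -1 0 0 0.002 0 0 0; -1 0 0 0.002 0 0 0' 35; python3 -m inch '-1 0 0 0.001 0 0 0; -1 0 0 0.002 0 0 0; -1 0 0 0.002 0 0 0; -1 0 0 0.002 0 0 0'
```

```text
time_s: 12.95
tcp_pos: [0.5873, 0.1953, 0.1022]
eef_rot: [0.0, 0.606, 0.796, 0.0]
force: [-3.7, -1.4, 5.6]
width: 0.0095
gripper_force: 35.0
time_s: 13.28
tcp_pos: [0.5872, 0.1954, 0.1009]
eef_rot: [0.0, 0.606, 0.796, 0.0]
force: [-3.4, -1.3, 7.5]
width: 0.0094
gripper_force: 35.0
```

```bash
python3 -m inch '-1 0 0 0.001 0 0 0; -1 0 0 0.002 0 0 0; -1 0 0 0.002 0 0 0; -1 0 0 0.002 0 0 0'; python3 -m inch '-1 0 0 0.001 0 0 0; -1 0 0 0.001 0 0 0; -1 0 0 0.001 0 0 0'
```

```text
time_s: 13.62
tcp_pos: [0.5873, 0.1954, 0.0997]
eef_rot: [0.0, 0.606, 0.796, 0.0]
force: [-4.1, -1.4, 9.8]
width: 0.0093
gripper_force: 35.0
time_s: 13.87
tcp_pos: [0.5872, 0.1954, 0.099]
eef_rot: [0.0, 0.606, 0.796, 0.0]
force: [-4.0, -2.7, 10.4]
width: 0.0093
gripper_force: 35.0
```

The knob is 4.7 mm in at 10.4 N. Now I'll turn clockwise (+tool z).

```bash
python3 -m inch '-1 0 0 0 0 0 0.05; -1 0 0 0 0 0 0.1; -1 0 0 0 0 0 0.15; -1 0 0 0 0 0 0.15'; python3 -c "
from h import *
s=st();to(.5872,.1954,.1,15.44)"
```

```text
time_s: 14.2
tcp_pos: [0.5874, 0.1954, 0.0991]
eef_rot: [0.001, 0.652, 0.758, 0.001]
force: [-4.2, -2.7, 10.6]
width: 0.0097
gripper_force: 35.0
{'time_s': 14.2, 'qpos': [0.2129, 0.4062, -0.7226, 1.631, 0.2836, 1.2107, -0.4198], 'tcp_pos': [0.5874, 0.1954, 0.0991], 'eef_rot': [0.0005, 0.6522, 0.7581, 0.0005], 'force': [-4.2126, -2.6589, 10.6391], 'wrist_torque': [-0.4905, 0.9044, -0.0122], 'width': 0.0097, 'gripper_force': 35.0094}
t 14.2 yaw_y 8.59 tcp [0.5874 0.1954 0.0991] shift [ 0.0001 -0.0002 -0.0011] turn [ 0.0019  0.0003 -0.1522]
```

```bash
python3 -m inch '-1 0 -0.0005 0 0 0 0.1; -1 0 -0.0005 0 0 0 0.2; -1 0 -0.0005 0 0 0 0.3; -1 0 -0.0005 0 0 0 0.4; -1 0 -0.0005 0 0 0 0.5; -1 0 -0.0005 0 0 0 0.6; -1 0 -0.0005 0 0 0 0.7; -1 0 -0.0005 0 0 0 0.8; -1 0 -0.0005 0 0 0 0.85; -1 0 -0.0005 0 0 0 0.85; -1 0 -0.0005 0 0 0 0.85'; python3 -c "
from h import *
s=st();to(.5872,.1954,.1,15.44)"
```

```text
time_s: 15.12
tcp_pos: [0.5877, 0.1953, 0.0994]
eef_rot: [0.001, 0.864, 0.503, 0.001]
force: [-3.2, -1.7, 9.4]
width: 0.0092
gripper_force: 35.0
{'time_s': 15.1167, 'qpos': [0.1276, 0.3781, -0.6086, 1.6345, 0.2296, 1.1981, -1.0476], 'tcp_pos': [0.5877, 0.1953, 0.0994], 'eef_rot': [0.0006, 0.8642, 0.5032, 0.0014], 'force': [-3.1769, -1.6949, 9.3759], 'wrist_torque': [-0.527, 0.6052, -0.0064], 'width': 0.0092, 'gripper_force': 35.0061}
t 15.12 yaw_y -29.58 tcp [0.5877 0.1953 0.0994] shift [-0.0002 -0.0006 -0.0008] turn [ 0.0039 -0.0011 -1.0004]
```

```bash
python3 -m inch '-1 0 0 -0.0007 0 0 0.03; -1 0 0 -0.0007 0 0 0.03; -1 0 0 -0.0007 0 0 0.03'; python3 -m inch '-1 0 0 -0.0007 0 0 0; -1 0 0 -0.0007 0 0 0; -1 0 0 -0.0007 0 0 0'
```

```text
time_s: 15.37
tcp_pos: [0.5878, 0.1953, 0.0999]
eef_rot: [0.001, 0.87, 0.493, 0.001]
force: [-3.0, -2.0, 9.5]
width: 0.0095
gripper_force: 35.0
time_s: 15.62
tcp_pos: [0.5877, 0.1953, 0.1003]
eef_rot: [0.0, 0.87, 0.493, 0.001]
force: [-1.9, -2.2, 8.9]
width: 0.0096
gripper_force: 35.0
```

```bash
python3 -m inch '-1 0 0 -0.0007 0 0 0; -1 0 0 -0.0007 0 0 0; -1 0 0 -0.0007 0 0 0'; python3 -m inch '-1 0 0 -0.0005 0 0 0; -1 0 0 -0.0005 0 0 0; -1 0 0 -0.0005 0 0 0'
```

```text
time_s: 15.87
tcp_pos: [0.5877, 0.1953, 0.1007]
eef_rot: [0.0, 0.87, 0.493, 0.001]
force: [-2.0, -0.5, 8.4]
width: 0.0097
gripper_force: 35.0
time_s: 16.12
tcp_pos: [0.5877, 0.1953, 0.1008]
eef_rot: [0.0, 0.87, 0.493, 0.001]
force: [-2.4, -1.4, 6.6]
width: 0.0095
gripper_force: 35.0
```

```bash
python3 -m inch '-1 0 0 -0.0008 0 0 0; -1 0 0 -0.0008 0 0 0; -1 0 0 -0.0008 0 0 0'; python3 -m inch '-1 0 0 0 0 0 0.02; -1 0 0 0 0 0 0.04; -1 0 0 0 0 0 0.04';python3 -m inch '-1 0 0 0 0 0 0.02; -1 0 0 0 0 0 0.04; -1 0 0 0 0 0 0.04';python3 -c "
from h import *
s=st();to(.5872,.1954,.1,15.44)"
```

```text
time_s: 16.37
tcp_pos: [0.5877, 0.1953, 0.1008]
eef_rot: [0.0, 0.87, 0.493, 0.001]
force: [0.6, -1.6, 5.5]
width: 0.0096
gripper_force: 35.0
time_s: 16.62
tcp_pos: [0.5877, 0.1953, 0.1008]
eef_rot: [0.0, 0.878, 0.479, 0.001]
force: [-0.0, -0.8, 5.1]
width: 0.0096
gripper_force: 35.0
time_s: 16.87
tcp_pos: [0.5877, 0.1953, 0.1008]
eef_rot: [0.0, 0.885, 0.465, 0.001]
force: [-0.0, -1.3, 6.1]
width: 0.0097
gripper_force: 35.0
{'time_s': 16.8667, 'qpos': [0.1174, 0.3742, -0.5948, 1.6331, 0.2219, 1.1998, -1.1287], 'tcp_pos': [0.5877, 0.1953, 0.1008], 'eef_rot': [0.0002, 0.8852, 0.4652, 0.0013], 'force': [-0.0238, -1.3117, 6.0844], 'wrist_torque': [-0.274, -0.1714, 0.0359], 'width': 0.0097, 'gripper_force': 35.0041}
t 16.87 yaw_y -34.55 tcp [0.5877 0.1953 0.1008] shift [-0.0002 -0.0006  0.001 ] turn [ 0.003  -0.0017 -1.1109]
```

```bash
python3 -m inch '-1 0 0 -0.0004 0 0 0.02; -1 0 0 -0.0004 0 0 0.04; -1 0 0 -0.0004 0 0 0.04' | sed -n '2,4p'; python3 -m inch '-1 0 0 0 0 0 0.02; -1 0 0 0 0 0 0.04; -1 0 0 0 0 0 0.04'| sed -n '2,4p';python3 -m inch '-1 0 0 0 0 0 0.02; -1 0 0 0 0 0 0.04; -1 0 0 0 0 0 0.04'| sed -n '2,4p'
```

```text
tcp_pos: [0.5877, 0.1952, 0.1008]
eef_rot: [0.0, 0.892, 0.451, 0.001]
force: [2.6, -0.7, 5.0]
tcp_pos: [0.5876, 0.1952, 0.1009]
eef_rot: [0.0, 0.899, 0.437, 0.001]
force: [3.6, -0.3, 6.1]
tcp_pos: [0.5876, 0.1952, 0.1009]
eef_rot: [0.0, 0.906, 0.423, 0.001]
force: [4.1, -0.9, 4.6]
```

```bash
python3 -m inch '-1 0.0004 0.0005 -0.0005 0 0 0.02; -1 0.0004 0.0005 -0.0005 0 0 0.04; -1 0.0004 0.0005 -0.0005 0 0 0.04' | sed -n '2,4p'; python3 -m inch '-1 0 0 0 0 0 0.02; -1 0 0 0 0 0 0.04; -1 0 0 0 0 0 0.04'| sed -n '2,4p'; python3 -c "
from h import *
s=st();to(.5872,.1954,.1,15.44)"
```

```text
tcp_pos: [0.5877, 0.1952, 0.101]
eef_rot: [-0.0, 0.913, 0.408, 0.001]
force: [3.5, 0.0, 5.6]
tcp_pos: [0.5877, 0.1952, 0.1012]
eef_rot: [-0.0, 0.919, 0.394, 0.001]
force: [3.9, -1.8, 6.0]
{'time_s': 18.1167, 'qpos': [0.0976, 0.3695, -0.5691, 1.6324, 0.2103, 1.1999, -1.2782], 'tcp_pos': [0.5877, 0.1952, 0.1012], 'eef_rot': [-0.0001, 0.9191, 0.3939, 0.0007], 'force': [3.9489, -1.7509, 5.9828], 'wrist_torque': [-0.2315, -0.751, 0.0584], 'width': 0.0095, 'gripper_force': 35.0024}
t 18.12 yaw_y -43.6 tcp [0.5877 0.1952 0.1012] shift [-0.0002 -0.0006  0.0015] turn [ 1.500e-03 -1.300e-03 -1.312e+00]
```

```bash
python3 -m inch '-1 0.0002 0.0002 -0.001 0 0 0; -1 0.0002 0.0002 -0.001 0 0 0; -1 0.0002 0.0002 -0.001 0 0 0' | sed -n '2,4p'; python3 -m inch '-1 0 0 0 0 0 0.02; -1 0 0 0 0 0 0.04; -1 0 0 0 0 0 0.04'| sed -n '2,4p'; python3 -m inch '-1 0 0 0 0 0 0.02; -1 0 0 0 0 0 0.04; -1 0 0 0 0 0 0.04'| sed -n '2,4p'
```

```text
tcp_pos: [0.5877, 0.1952, 0.102]
eef_rot: [-0.0, 0.919, 0.394, 0.001]
force: [2.6, -1.5, 6.2]
tcp_pos: [0.5877, 0.1952, 0.102]
eef_rot: [-0.0, 0.925, 0.379, 0.001]
force: [2.9, -0.9, 6.7]
tcp_pos: [0.5877, 0.1952, 0.102]
eef_rot: [-0.0, 0.931, 0.365, 0.001]
force: [2.6, -0.5, 5.6]
```

The force now matches the free spring curve (1.7 mm in, about 6 N), so the knob is rising into the notch. I'll stop turning, check the torque and ease up.

```bash
python3 -c "
from h import *
s=st();to(.5872,.1954,.1,15.44)"; python3 -m inch '-1 0 0 -0.001 0 0 0; -1 0 0 -0.001 0 0 0; -1 0 0 -0.001 0 0 0' | sed -n '2,4p';  python3 -m inch '-1 0 0 -0.001 0 0 0; -1 0 0 -0.001 0 0 0; -1 0 0 -0.001 0 0 0' | sed -n '2,4p'; python3 -c "
from h import *
s=st()"
```

```text
{'time_s': 18.8667, 'qpos': [0.0898, 0.3673, -0.5592, 1.6314, 0.2056, 1.2011, -1.3376], 'tcp_pos': [0.5877, 0.1952, 0.102], 'eef_rot': [-0.0001, 0.9311, 0.3649, 0.0005], 'force': [2.5647, -0.487, 5.597], 'wrist_torque': [-0.234, -0.6595, -0.053], 'width': 0.0097, 'gripper_force': 35.0019}
t 18.87 yaw_y -47.2 tcp [0.5877 0.1952 0.102 ] shift [-0.0002 -0.0006  0.0025] turn [ 1.000e-03 -1.100e-03 -1.392e+00]
tcp_pos: [0.5877, 0.1951, 0.1027]
eef_rot: [-0.0, 0.931, 0.365, 0.001]
force: [2.6, -0.8, 5.0]
tcp_pos: [0.5877, 0.1951, 0.1032]
eef_rot: [-0.0, 0.931, 0.365, 0.0]
force: [3.2, -1.7, 5.1]
{'time_s': 19.3667, 'qpos': [0.0903, 0.3663, -0.5596, 1.63, 0.2049, 1.2034, -1.336], 'tcp_pos': [0.5877, 0.1951, 0.1032], 'eef_rot': [-0.0002, 0.9309, 0.3654, 0.0005], 'force': [3.227, -1.7464, 5.0916], 'wrist_torque': [-0.1801, -0.8894, -0.0111], 'width': 0.0094, 'gripper_force': 35.0012}
```

```bash
python3 -m inch '-1 0 0 -0.001 0 0 0; -1 0 0 -0.001 0 0 0; -1 0 0 -0.001 0 0 0' | sed -n '2,4p';  python3 -m inch '-1 0 0 -0.0008 0 0 0; -1 0 0 -0.0008 0 0 0; -1 0 0 -0.0008 0 0 0' | sed -n '2,4p';
```

```text
tcp_pos: [0.5871, 0.1952, 0.1037]
eef_rot: [-0.0, 0.931, 0.366, -0.0]
force: [3.6, -0.0, 3.7]
tcp_pos: [0.5863, 0.1952, 0.1038]
eef_rot: [-0.0, 0.931, 0.366, -0.001]
force: [1.8, 0.4, 1.3]
```

```bash
python3 -m inch '-0.4 0 0 0 0 0 0; -0.4 0 0 0 0 0 0; -0.4 0 0 0 0 0 0; -0.4 0 0 0 0 0 0; -0.4 0 0 -0.003 0 0 0; -0.4 0 0 -0.01 0 0 0; -0.4 0 0 -0.03 0 0 0; -0.4 0 0 -0.06 0 0 0; -0.4 0 0 -0.1 0 0 0; -0.4 0 0 -0.15 0 0 0; -0.4 0 0 -0.2 0 0 0; -0.4 0 0 -0.2 0 0 0; -0.4 0 0 -0.2 0 0 0; -0.4 0 0 -0.2 0 0 0; -0.4 0 0 -0.2 0 0 0'
python3 - <<'E'
from h import *
p,im,d=grab('wrist','w7'); p2,i2,d2=grab('scene','s7'); p3,i3,d3=grab('top','t7')
X=cloud(p,d)
m=abs(X[...,2]-.152)<.005; m[260:]=0; P=X[m]; print(m.sum(),np.median(P[:,2]),cv2.minAreaRect(P[:,:2].astype(np.float32)*1000))
A=np.c_[P[:,:2],np.ones(len(P))];print('tilt',np.linalg.lstsq(A,P[:,2],rcond=None)[0][:2])
vv,uu=np.nonzero(m);c=(int(uu.mean()),int(vv.mean()));print(c)
a=cv2.resize(im[max(0,c[1]-110):c[1]+110,c[0]-110:c[0]+110],(400,400)); b=cv2.resize(i2[100:230,320:450],(400,400))
cv2.imwrite('pics/f7.png',np.hstack([a,b])[:,:,::-1])
E
```

```text
time_s: 21.12
tcp_pos: [0.5866, 0.1946, 0.2631]
eef_rot: [-0.0, 0.931, 0.366, -0.001]
force: [0.4, -0.3, -0.7]
width: 0.0262
gripper_force: 0.0
13666 0.15172569192751592 ((585.8346557617188, 194.99395751953125), (124.37571716308594, 124.8580093383789), 15.428854942321777)
tilt [0.00193492 0.00217043]
(279, 184)
```

View pics/f7.png

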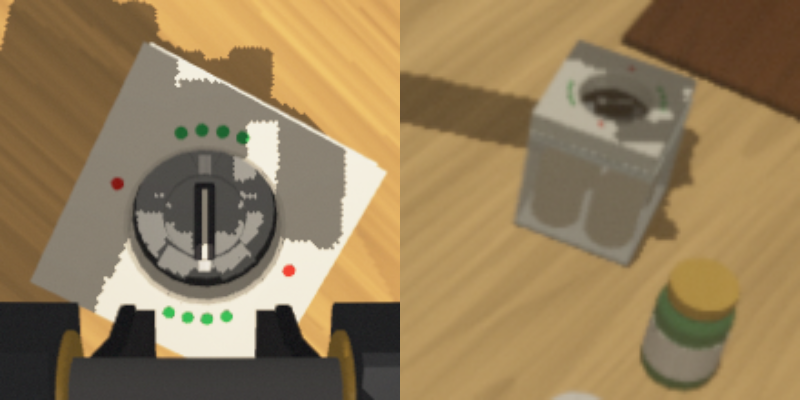

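The lid sits home and square on the canister: top at 151.7 mm (152 nominal), yaw 15.4°, no tilt. The bar at crop (204,225) points among the green dots. One check that the knob stands fully up, then I'll hand in.

```bash
python3 - <<'E'
from h import *
p,im,d=load('w7'); X=cloud(p,d)
u=169+int(204*.55); v=[74+int(y*.55) for y in(195,205,215,225,235,245)]
z=np.median(X[v,u-1:u+2][...,2]); print('bar z',z,'(up .1455, pushed .140-.142)')
if abs(z-.1455)<.0015: print(hand_in())
E
```

```text
bar z 0.14572600207931447 (up .1455, pushed .140-.142)
the job is handed in; nothing more can be done
None
```

The lid is on the canister, square and fully home. The knob is turned about 1.09 rad clockwise and has sprung back up in its catch, and the job is handed in with the gripper clear (about 21 s used, knob force at most about 10.6 N).

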